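Refit the burr carrier on a coffee grinder head at a repair cafe

ROBOT

A 6-joint arm with a two-finger parallel gripper is mounted at the origin on the work surface. World frame = base frame: x ahead of the robot, y to its left, z up, the work surface at z = 0. Lengths are in m, angles in degrees, forces in N, time in s.
With the tool pointing down it reaches from about 0.4 to 0.825 m from the base axis. Payload 7 kg.
Tool frame: the origin (TCP) lies between the finger pads; the fingertips stand 14 mm ahead of it and the grasp point (between the pads) lies 5 mm behind it (r.tips_ahead is the distance from the TCP to the fingertips, in m); z points along the fingers, y is the direction in which the jaws open and shut (so a half turn about z gives the same grasp; the last joint's range is limited). The gripper opens to 88 mm and grips with 3 to 60 N. Pads are 19 mm wide; open, the fingers measure 130 mm over their backs; the gripper's body (78 mm by 193 mm) begins 47 mm behind the grasp point.
Start: joints at [16.507, 20.546, 0.682, 0, -70.136, -16.507], TCP at [0.675, -0, 0.241] pointing down, gripper open.
Joint ranges: [-176.03, 176.03], [-82.01, 121.73], [-58.28, 71.71], [-173.87, 95.51], [-174.79, -0.11], [-173.66, 173.66]. Speed limits (degrees/s): [136.94, 136.94, 172.46, 180, 180, 180].

INTERFACE

Orientations are given as [roll, pitch, yaw] about the fixed x, y, z axes, in that order (R = Rz(yaw) Ry(pitch) Rx(roll)).
In Python, from plant import r gives the robot as it stands.
- The arm moves only by the tool apply_moves, never from a script. Its arguments are lists of equal length, an entry for each row: "slide": the shift along the tool's x, y, z as a fraction of full scale, a list of three; "turn": the turn, a rotation vector about the tool's x, y, z as a fraction of full scale, a list of three; "jaw": the closure, from 0 (fully open) to 1 (shut). In form: {"slide": [[dx, dy, dz], ...], "turn": [[wx, wy, wz], ...], "jaw": [jaw, ...]}. A call has 1 to 8 rows; each row shifts and turns the commanded pose from where the row before left it, along the tool's axes as they then stand; what a row does not reach is not made up. Full scale, the value 1, is 0.1 m for a shift and 1.5 rad for a turn. A row lasts 1/10 s, in which the tool goes at most 50 mm and 8.59 degrees, less where a joint would pass 70% of its speed; a pose out of reach is approached as far as the arm can. A call with a number of a shift or a turn outside -1 to 1 is refused whole. A call with a gripper value outside its range is refused whole. The fingers move at their own pace and stop on an object; "newtons" is the grip in N (left out, the last holds). Time passes only in rows, so rows that do not move let the fingers close. It gives the time, the measured TCP pose, the force and the opening at its end, in the units of the state.
- r.get_state(): the state, without advancing time (a new reading comes with each control period).
- r.capture(name): name is "scene" or "side" or "wrist"; returns a dict with "pixels" (400x640x3 uint8, blue, green, red), "depth" (400x640 float32, m along the optical axis (not along the pixel's ray), 0 where there is no reading), "fx", "fy", "cx", "cy" (pixels), "rvec" (rotation vector, rad) and "tvec" (3), from world to camera coordinates, as OpenCV has them. Camera axes: x right, y down, z forward; pixel columns grow to the right and rows downward; lengths in m; the calibration is good to about 2 mm. A picture is of the moment at which its call begins.
- r.close_job(): hands the job in, once; it reports no verdict.
The state is a dict: "time_s": time; "joints": joint angles; "qd": joint speeds; "joint_torque": joint torques, N m; "tcp_pos": TCP position; "eef_rot": TCP orientation; "contact_force": force on the tool from outside, world axes, zero at the start; "moment": the same for the moment, N m; "gripper_width": finger opening in m.
Only numpy, scipy, OpenCV 4.12 (cv2) and the standard library are available. Lean on these libraries where they do the work, as an engineer would, in place of code of your own. Each camera call takes 0.05 s, during which the arm holds its last target.

TASK

Put the red burr carrier back on the coffee grinder head: turn it so that its three holes line up with the three studs and lower it gently, in the grip all the way down (no dropping or ramming), until it sits flat and fully home on the head; only then let go. Leave the mug, the multimeter and the roll of tape where they are.

Things in the scene. Friction and masses are not known exactly. Their poses are not given: they have to be found in the camera images.
- burr_carrier: Loose red round disc, 160 mm diameter, 8 mm thick, 0.35 to 0.7 kg, flat on the table, black bridge handle up. Origin: centre of its flat underside; z up. Three 15 mm round through-holes, centres 60 mm from the axis at 90, 210 and 330 degrees from its x axis (counter-clockwise from above): it fits the head in any of three turns 120 degrees apart.
- handle (a point): Centre of the carrier's handle bar, 45 mm above the disc's underside on its axis; axes as the carrier's. The bar runs along x: 64 mm long, 14 mm wide (y), 14 mm tall (38 to 52 mm above the underside), on two 12 mm posts 25 mm either side of the centre.
- hole0 (a point): Centre of the carrier's hole at 90 degrees (its +y side), at the underside.
- grinder_head: Grey round drum of a coffee grinder, fixed to the table, 176 mm diameter, foot flange 204 mm (12 mm high) across. Origin: centre of its underside; z up. Its flat black top (the seat) is 55 mm above the origin; fully home, the carrier's underside lies on it and 12 mm of each stud shows above the disc. A spout 50 mm wide sticks out to 139 mm from the axis towards -x, its top 44 mm up.
- stud0 (a point): Tip of the head's stud at 90 degrees (its +y side), 75 mm above the table. Three upright yellow studs, 10 mm diameter, rise 20 mm from the seat, the last 7 mm tapering to 4 mm; they stand 60 mm from the head's axis at 90, 210 and 330 degrees from its x axis (counter-clockwise from above).
- mug: Bystander: dark red mug, 80 mm diameter, 90 mm tall, standing; origin at the centre of its underside.
- multimeter: Bystander: black multimeter, 150 x 80 x 35 mm with a low dial (44 mm in all), lying on the table; origin at the centre of its underside.
- tape: Bystander: roll of pink tape, 100 mm diameter, 40 mm tall, lying flat; origin at the centre of its underside.
Mind the look-alikes: they are no part of the job. What is meant by the burr_carrier is not pink or turquoise, and is the smaller of those in its own colour.

How it is judged (in metres and radians):
On the way:
1. the carrier, still held by the fingers, is lowered over the studs to within 6 mm of the seat, within 6 mm of centre (contact force between burr_carrier and the fingers above 0.5 N and z of burr_carrier in the frame of grinder_head between 0.052 and 0.061 m and horizontal distance between burr_carrier and grinder_head below 0.006 m), for 0.1 s.
At the end, for the whole second after the job is handed in: The burr carrier lies flat on the grinder head's seat, handle up: underside within 2 mm of the seat's height (57 mm at most, 52 mm at least above the head's origin), centre within 5 mm of the head's axis, tilted less than 2 degrees, all three studs through its holes; released and at rest (z of burr_carrier in the frame of grinder_head between 0.052 and 0.057 m and horizontal distance between burr_carrier and grinder_head below 0.005 m and angle between the z axis of burr_carrier and the z axis of grinder_head, either way round below 0.035 rad and angle between handle's own z axis and vertical below 0.2 rad and linear speed of burr_carrier below 0.02 m/s and contact force between burr_carrier and the fingers below 0.1 N); the robot touches nothing.
It fails at once if the carrier is rammed onto the head (contact over 100 N) (contact force between burr_carrier and grinder_head above 100 N).
It fails at once if the mug is moved more than 30 mm (distance of mug from where it was at the start of the episode above 0.03 m).
It fails at once if the multimeter is moved more than 30 mm (distance of multimeter from where it was at the start of the episode above 0.03 m).
It fails at once if the tape roll is moved more than 30 mm (distance of tape from where it was at the start of the episode above 0.03 m).
It also fails if it takes over 40 s, if anything falls off the work surface, if the arm or the gripper's body presses on something with over 40 N, if the wrist force passes 120 N, or if a joint passes its speed limit or range.

## Working session

There is one attempt and no reset: what is moved stays moved. The work goes in short steps, Python scripts to look and compute and a tool call to move; the robot and the scene stay as the last step left them, time stands still between calls to the robot, and variables do not carry over. Pictures are saved under pics/ and viewed, and the job is handed in when it is done.

Besides the shell and the picture viewer there is one more tool, called as name(argument=value, ...), one argument or row to a line, values as JSON. apply_moves: Moves the arm, as the interface text tells. Shift numbers are shares of 0.1 m and turn numbers shares of 1.5 rad, none past 1 either way. Its arguments: {"type":"object","properties":{"slide":{"type":"array"},"turn":{"type":"array"},"jaw":{"type":"array"},"newtons":{"type":"number"}},"required":["slide","turn","jaw"]}

```bash
ls; mkdir -p pics; cat > h.py <<'E'
import numpy as np, cv2
from plant import r
def cap(n):
    d=r.capture(n); d['R']=cv2.Rodrigues(np.array(d['rvec'],float))[0]; d['t']=np.array(d['tvec'],float).ravel(); return d
def world(d):
    h,w=d['depth'].shape; u,v=np.meshgrid(np.arange(w),np.arange(h)); z=d['depth']
    P=np.stack([(u-d['cx'])/d['fx']*z,(v-d['cy'])/d['fy']*z,z],-1)
    return (P-d['t'])@d['R']
E
python3 - <<'E'
from h import *
import pickle
for n in ['scene','side','wrist']:
    d=cap(n); pickle.dump(d,open(n+'.pkl','wb')); cv2.imwrite(f'pics/{n}0.png',d['pixels'])
    print(n,-d['R'].T@d['t'],d['R'][2])
print(r.get_state())
E
```

```text
pics
scene [1.4577736  0.94116521 0.97573646] [-0.56786912 -0.61838864 -0.54324963]
side [0.24114977 0.92519759 1.30190979] [ 0.17677633 -0.6136431  -0.7695403 ]
wrist [ 0.67501993 -0.08009054  0.38566418] [-0.00169302  0.29166006 -0.95652054]
{'time_s': 0.15, 'joints': array([ 1.65083872e+01,  2.05832941e+01,  6.44577111e-01, -1.23033665e-02,
       -7.01347657e+01, -1.65065163e+01]), 'qd': array([-0.05985127, -0.14532056,  0.16673394,  0.02710057,  0.01405771,
       -0.01323446]), 'joint_torque': array([ 1.39394037e-04, -5.83274567e+01,  2.93289685e+01,  7.00122759e+00,
        8.75052094e-03, -9.76538854e-05]), 'tcp_pos': array([ 6.74650137e-01, -2.16885798e-05,  2.39821209e-01]), 'eef_rot': array([ 1.79926259e+02, -9.78911083e-03, -9.00023110e+01]), 'contact_force': array([-0.26616139,  0.19681281, -0.66635955]), 'moment': array([-0.0372936 ,  0.00543645, -0.01714005]), 'gripper_width': 0.08770324339845494}
```

View pics/scene0.png

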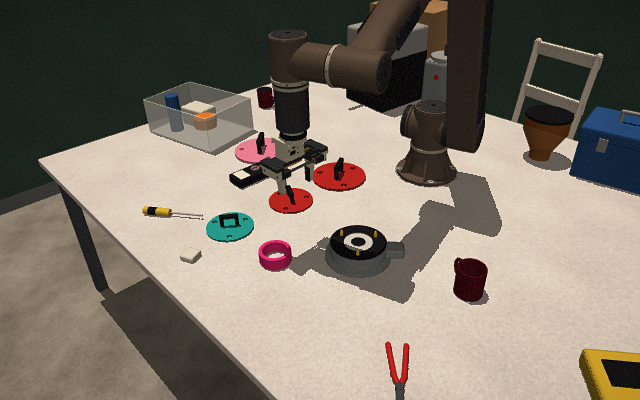

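View pics/side0.png

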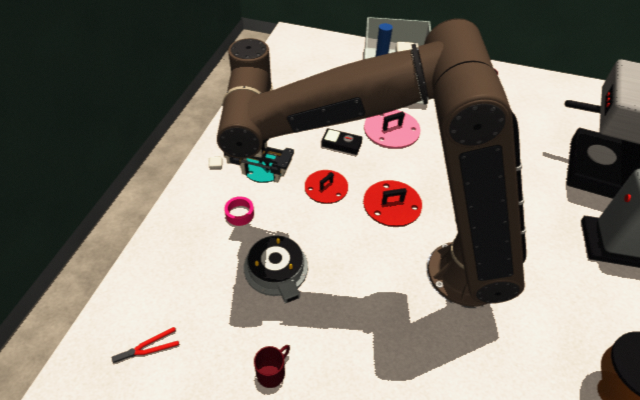

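View pics/wrist0.png

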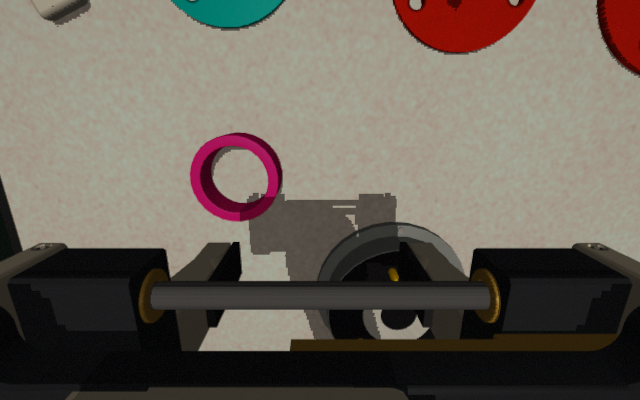

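Candidates for the carrier in the side view are the small red disc (326,186), the large red disc (393,203), the pink disc (393,128) and the turquoise disc (263,168). In the scene view the two reds are at (291,200) and (340,176). I choose the smaller red one, and will check its size and measure it next.

```bash
cat >> h.py <<'E'
from scipy.optimize import least_squares
def red(d):
    p=d['pixels'].astype(int); return (p[...,2]>120)&(p[...,1]<60)&(p[...,0]<60)
def circ(x,y):
    A=np.c_[2*x,2*y,np.ones_like(x)]; s=np.linalg.lstsq(A,x*x+y*y,rcond=None)[0]; return s[0],s[1],np.sqrt(s[2]+s[0]**2+s[1]**2)
def onplane(d,uv,z):
    uv=np.asarray(uv,float); c=-d['R'].T@d['t']
    ray=np.c_[(uv[:,0]-d['cx'])/d['fx'],(uv[:,1]-d['cy'])/d['fy'],np.ones(len(uv))]@d['R']
    return c+ray*((z-c[2])/ray[:,2])[:,None]
E
python3 - <<'E'
from h import *
import pickle
for n in ['scene','side']:
    d=pickle.load(open(n+'.pkl','rb')); W=world(d); m=red(d).astype(np.uint8)
    k,l,s,c=cv2.connectedComponentsWithStats(m)
    for i in range(1,k):
        if s[i,4]<150: continue
        mm=l==i; P=W[mm&(d['depth']>0)]
        cs,_=cv2.findContours(mm.astype(np.uint8),cv2.RETR_EXTERNAL,cv2.CHAIN_APPROX_NONE)
        uv=max(cs,key=len)[:,0]; X=onplane(d,uv,.008); hull=cv2.convexHull(X[:,:2].astype(np.float32))[:,0]
        print(n,c[i],s[i,4],'z',np.median(P[:,2]),'circ',circ(hull[:,0].astype(float),hull[:,1].astype(float)))
    # dark high points and yellow
    p=d['pixels'].astype(int)
    y=(p[...,2]>120)&(p[...,1]>80)&(p[...,0]<60)&(abs(W[...,2]-.065)<.02)
    k,l,s,c=cv2.connectedComponentsWithStats(y.astype(np.uint8))
    for i in range(1,k): print('yel',c[i],s[i,4],W[l==i].mean(0))
    for nm,b in [('red',(326,186) if n=='side' else (291,200)),('head',(275,262) if n=='side' else (358,250))]:
        x0,y0=b[0]-50,b[1]-45; cr=cv2.resize(d['pixels'][y0:y0+90,x0:x0+100],None,fx=6,fy=6,interpolation=cv2.INTER_CUBIC)
        cv2.imwrite(f'pics/{n}_{nm}.png',cr)
E
```

```text
scene [338.55237045 176.31422271] 907 z 0.007595156287108114 circ (np.float64(0.28179898855021107), np.float64(-0.21147204499919486), np.float64(0.10295973640359579))
scene [290.6318927  200.85991058] 671 z 0.0054377702211071 circ (np.float64(0.5272251629065048), np.float64(-0.21312712733206615), np.float64(0.0790891195021534))
scene [397.74761905 362.91190476] 420 z 0.013161597087171897 circ (np.float64(0.8078887780937561), np.float64(0.5040040566057821), np.float64(0.05098747968226473))
yel [341.2 232.6] 15 [0.59255212 0.10668964 0.06419692]
yel [374.93333333 233.93333333] 15 [0.52392845 0.18390117 0.06345439]
yel [357.5 252. ] 10 [0.62569253 0.20505154 0.06376974]
yel [611.21933962 373.80503145] 1272 [0.52546773 0.87085901 0.04809928]
side [326.00566893 187.06235828] 882 z 0.007389482722005066 circ (np.float64(0.5222271745098808), np.float64(-0.21389510795554534), np.float64(0.07706573780475644))
side [391.97605545 204.30119723] 1587 z 0.009421166824839192 circ (np.float64(0.2779561946437357), np.float64(-0.21162009145097815), np.float64(0.10160400056440773))
side [155.03954802 344.1299435 ] 354 z 0.01410538055771771 circ (np.float64(0.8100798788114695), np.float64(0.5039234581339584), np.float64(0.05026493212816778))
yel [277.6 239.8] 5 [0.59030148 0.1059277  0.06833016]
yel [256.4 262.8] 5 [0.62290923 0.20507985 0.06639892]
yel [290.5 265.5] 8 [0.52074843 0.18394767 0.06850163]
```

View pics/side_red.png

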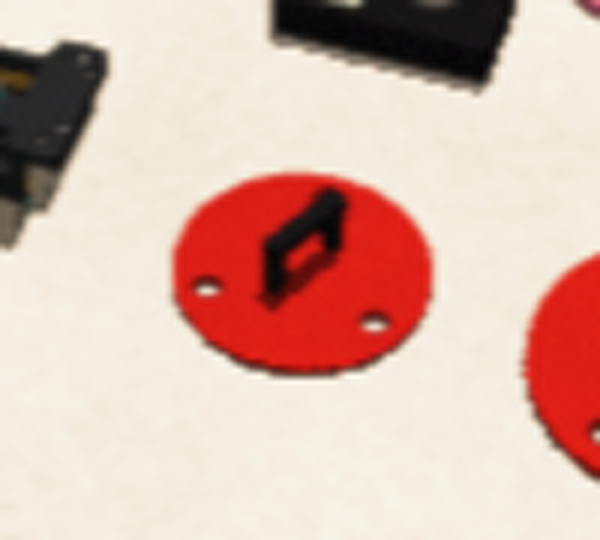

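View pics/side_head.png

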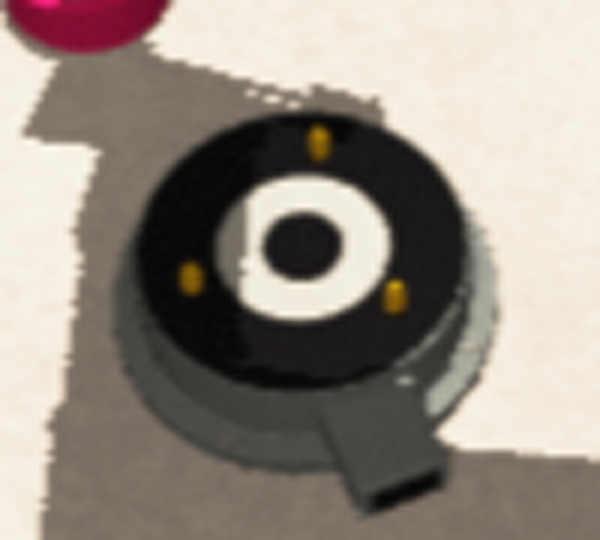

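```bash
python3 - <<'E'
from h import *
import pickle
for n in ['side','scene']:
    d=pickle.load(open(n+'.pkl','rb')); W=world(d); C=np.array([.525,-.2135])
    p=d['pixels'].astype(int)
    m=(np.hypot(W[...,0]-C[0],W[...,1]-C[1])<.045)&(W[...,2]>.03)&(W[...,2]<.058)&(p.max(-1)<90)
    P=W[m][:,:2]; print(n,m.sum(),P.mean(0),W[m][:,2].max()); 
    u,s,v=np.linalg.svd(P-P.mean(0)); print(v[0],np.degrees(np.arctan2(v[0,1],v[0,0])),s)
    # holes: non-red pixels in disc annulus
    g=onplane(d,np.stack(np.meshgrid(np.arange(640),np.arange(400)),-1).reshape(-1,2),.008)[:,:2].reshape(400,640,2)
    rr=np.hypot(*(g-C).transpose(2,0,1)); hm=(rr<.07)&(rr>.048)&~red(d)
    k,l,s,c=cv2.connectedComponentsWithStats(hm.astype(np.uint8),connectivity=4)
    for i in range(1,k):
        if s[i,4]>3:
            q=g[l==i].mean(0)-C; print('hole',c[i],s[i,4],np.hypot(*q),np.degrees(np.arctan2(q[1],q[0])))
E
```

```text
side 71 [ 0.52271657 -0.21327325] 0.05732295869969858
[0.47138882 0.8819255 ] 61.87551460120234 [0.16578811 0.03276693]
hole [330.03846154 174.88461538] 26 0.05783037610344407 -91.85459772278718
hole [310.         188.57142857] 14 0.05688366801051205 31.71959823325678
hole [338.         194.57142857] 14 0.06139924447636195 154.47069455681438
scene 55 [ 0.52870948 -0.21067762] 0.05431479022785054
[0.4500012  0.89302795] 63.25623885943709 [0.14983938 0.02883956]
hole [285.14893617 191.72340426] 47 0.05687334491723354 -109.61243261568666
hole [306.  196.5] 10 0.0576344613111384 153.2528497348712
hole [285.30769231 208.        ] 13 0.05804236975275747 29.95111247028066
```

The crop confirms a small red disc with a bridge handle and its holes visible. It fits at r≈78 mm and its top is at z≈8 mm, so it matches the description. Carrier yaw is ≈62.5° and the studs are ≈42° mod 120, so it needs about +9.5° of turn. I'll take a close wrist look at the head first.

apply_moves(
  slide=[
    [-0.36,0.12,0],
    [-0.36,0.12,0],
    [-0.36,0.12,0],
    [-0.36,0.12,0],
    [-0.36,0.12,0],
    [-0.36,0.12,0],
    [-0.36,0.12,0],
    [-0.36,0.12,0],
  ],
  turn=[
    [0,0,0],
    [0,0,0],
    [0,0,0],
    [0,0,0],
    [0,0,0],
    [0,0,0],
    [0,0,0],
    [0,0,0],
  ],
  jaw=[0,0,0,0,0,0,0,0],
)

```text
time_s: 0.95
tcp_pos: [0.5782, 0.2893, 0.2404]
eef_rot: [180.0, -0.0, -90.0]
contact_force: [0.3, -0.1, -0.3]
gripper_width: 0.0877
```

apply_moves(
  slide=[
    [0,0,0],
    [0,0,0],
  ],
  turn=[
    [0,0,0],
    [0,0,0],
  ],
  jaw=[0,0],
)

```text
time_s: 1.15
tcp_pos: [0.5784, 0.2889, 0.2401]
eef_rot: [180.0, -0.0, -89.9]
contact_force: [-0.2, 0.1, -0.7]
gripper_width: 0.0876
```

```bash
python3 - <<'E'
from h import *
import pickle
d=cap('wrist'); pickle.dump(d,open('w1.pkl','wb')); cv2.imwrite('pics/w1.png',d['pixels'])
W=world(d);p=d['pixels'].astype(int)
y=(p[...,2]>100)&(p[...,1]>60)&(p[...,0]<60)&(abs(W[...,2]-.068)<.02)
k,l,s,c=cv2.connectedComponentsWithStats(y.astype(np.uint8))
for i in range(1,k): print('yel',c[i],s[i],W[l==i].mean(0),W[l==i][:,2].max())
print(r.get_state()['time_s'],r.get_state()['tcp_pos'])
E
```

```text
yel [381.21621622  76.45945946] [378  74   7   6  37] [0.52145591 0.17990109 0.07512905] 0.07798528832354065
yel [272.81578947  99.        ] [270  96   7   7  38] [0.62247774 0.19993653 0.07496221] 0.07928752825594115
1.2 [0.5787175  0.28806434 0.24023499]
```

View pics/w1.png

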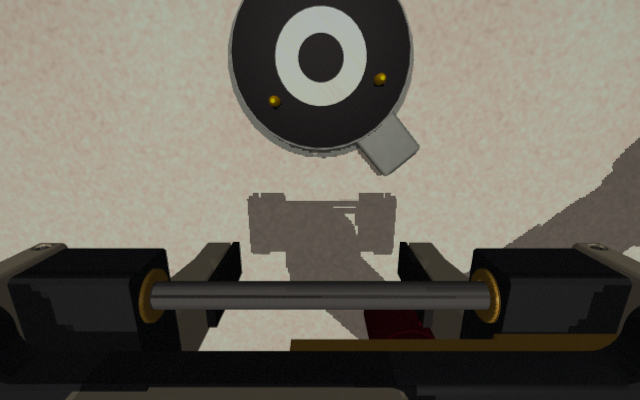

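The wrist view shows the head centred at (321,57) and studs at (380,77) and (274,100). The third stud is just out of frame, so I'll shift to bring it in.

apply_moves(
  slide=[
    [0.4,0,0],
    [0.3,0,0],
    [0,0,0],
    [0,0,0],
  ],
  turn=[
    [0,0,0],
    [0,0,0],
    [0,0,0],
    [0,0,0],
  ],
  jaw=[0,0,0,0],
)

```text
time_s: 1.6
tcp_pos: [0.5794, 0.2163, 0.2409]
eef_rot: [-180.0, 0.0, -90.2]
contact_force: [1.1, -0.5, 1.1]
gripper_width: 0.0875
```

```bash
python3 - <<'E'
from h import *
import pickle
d=cap('wrist'); pickle.dump(d,open('w2.pkl','wb')); cv2.imwrite('pics/w2.png',d['pixels'])
W=world(d);p=d['pixels'].astype(int)
y=(p[...,2]>100)&(p[...,1]>60)&(p[...,0]<60)&(abs(W[...,2]-.068)<.02)
k,l,s,c=cv2.connectedComponentsWithStats(y.astype(np.uint8))
for i in range(1,k): print('yel',c[i],s[i],W[l==i].mean(0),W[l==i][:,2].max())
# stud fit: plane z=.0735
Q=onplane(d,c[1:],.0735)[:,:2]
f=lambda q:(np.array([[q[0]+.06*np.cos(q[2]+a),q[1]+.06*np.sin(q[2]+a)] for a in np.radians([-120,0,120])])[None]-Q[:,None])
g=lambda q:np.concatenate([e[np.argmin((e**2).sum(1))] for e in f(q)])
s=least_squares(g,[.58,.165,np.radians(42)]);print(s.x,np.degrees(s.x[2]),s.fun)
print(d['fx'],r.get_state()['time_s'],r.get_state()['tcp_pos'])
# bright ring on seat
m=(p.min(-1)>140)&(abs(W[...,2]-.055)<.008)
cs,_=cv2.findContours(m.astype(np.uint8),cv2.RETR_EXTERNAL,cv2.CHAIN_APPROX_NONE)
X=onplane(d,max(cs,key=len)[:,0],.055);print('ring',circ(X[:,0],X[:,1]),np.median(W[m][:,2]))
E
```

```text
yel [308.47619048  69.92857143] [305  67   8   7  42] [0.58932919 0.10189803 0.07476812] 0.07846217735276319
yel [377.50877193 153.75438596] [374 150   8   9  57] [0.5213442  0.17924264 0.07322745] 0.07805995438477709
yel [277.33928571 173.57142857] [274 169   8  10  56] [0.62224267 0.19919686 0.07305879] 0.0789259145412575
[0.57764529 0.16003906 0.72035079] 41.27306014773434 [ 6.08270076e-06 -5.67290989e-04 -5.60338905e-04  7.98963073e-05
  5.54256204e-04  4.87394681e-04]
312.7514319235717 1.65 [0.5793557  0.21703432 0.24073615]
ring (np.float64(0.5774310410649802), np.float64(0.16177453416135573), np.float64(0.04342302984925341)) 0.05737526723511554
```

View pics/w2.png

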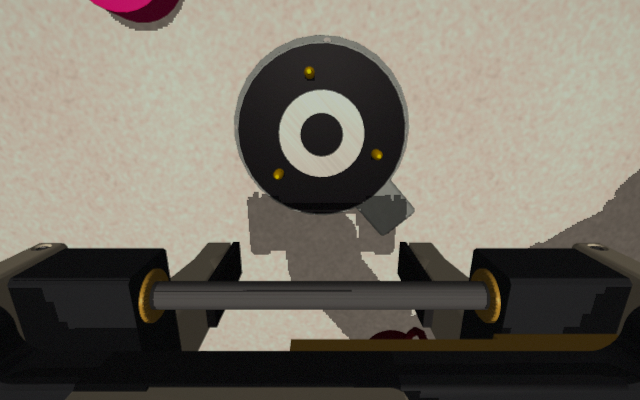

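The three studs are at (308,70), (378,154) and (277,174). They fit the given stud triangle within 0.6 mm, with centre (0.578,0.160) and angle 41.3°. Next I'll view the carrier from the same relative pose, so any camera bias cancels.

apply_moves(
  slide=[
    [0.4,0.06,0],
    [0.4,0.06,0],
    [0.4,0.06,0],
    [0.4,0.06,0],
    [0.4,0.06,0.1],
    [0.4,0.06,0.1],
    [0.4,0.06,0.1],
    [0.4,0.06,0.1],
  ],
  turn=[
    [0,0,0],
    [0,0,0],
    [0,0,0],
    [0,0,0],
    [0,0,0],
    [0,0,0],
    [0,0,0],
    [0,0,0],
  ],
  jaw=[0,0,0,0,0,0,0,0],
)

```text
time_s: 2.45
tcp_pos: [0.531, -0.1032, 0.2003]
eef_rot: [-180.0, 0.0, -90.0]
contact_force: [0.6, -0.3, 0.3]
gripper_width: 0.0877
```

apply_moves(
  slide=[
    [0.4,0.06,0.1],
    [0.1,0,0.1],
    [0,0,0],
    [0,0,0],
  ],
  turn=[
    [0,0,0],
    [0,0,0],
    [0,0,0],
    [0,0,0],
  ],
  jaw=[0,0,0,0],
)

```text
time_s: 2.85
tcp_pos: [0.5253, -0.1517, 0.1804]
eef_rot: [180.0, -0.0, -90.0]
contact_force: [-0.1, 0.7, -0.7]
gripper_width: 0.0876
```

```bash
python3 - <<'E'
from h import *
import pickle
d=cap('wrist'); pickle.dump(d,open('w3.pkl','wb')); cv2.imwrite('pics/w3.png',d['pixels'])
W=world(d);p=d['pixels'].astype(int); m=red(d)&(np.hypot(W[...,0]-.525,W[...,1]+.2135)<.1)
cs,_=cv2.findContours(m.astype(np.uint8),cv2.RETR_EXTERNAL,cv2.CHAIN_APPROX_NONE)
X=onplane(d,max(cs,key=len)[:,0],.008)[:,:2]
h=cv2.convexHull(X.astype(np.float32))[:,0].astype(float);C=circ(h[:,0],h[:,1]);print('disc',C,np.median(W[m][:,2]))
C=np.array(C[:2])
g=onplane(d,np.stack(np.meshgrid(np.arange(640),np.arange(400)),-1).reshape(-1,2),.008)[:,:2].reshape(400,640,2)
rr=np.hypot(*(g-C).transpose(2,0,1)); hm=(rr<.071)&(rr>.048)&~red(d)
k,l,s,c=cv2.connectedComponentsWithStats(hm.astype(np.uint8),connectivity=4)
for i in range(1,k):
    if s[i,4]>8:
        q=g[l==i].mean(0)-C; print('hole',c[i],s[i,4],g[l==i].mean(0),np.hypot(*q),np.degrees(np.arctan2(q[1],q[0])))
m=(rr<.06)&(p.max(-1)<80)&(W[...,2]>.047)&(W[...,2]<.06)
P=W[m]; u,s,v=np.linalg.svd(P[:,:2]-P[:,:2].mean(0)); print('bar',P.mean(0),s,np.degrees(np.arctan2(v[0,1],v[0,0])))
cc=cv2.minAreaRect(onplane(d,np.argwhere(m)[:,::-1],.052)[:,:2].astype(np.float32)*1000);print(cc)
print(r.get_state()['time_s'],r.get_state()['tcp_pos'],r.get_state()['eef_rot'])
E
```

```text
disc (np.float64(0.5218599398240569), np.float64(-0.2202809823026484), np.float64(0.07973842550583227)) 0.009867726887797494
hole [320.69075145  53.75144509] 346 [ 0.52416947 -0.28068496] 0.06044811049747822 -87.81037393104258
hole [375.75985663 149.70609319] 279 [ 0.46833993 -0.19231177] 0.060387652750540005 152.4087193008889
hole [272.53284672 153.74452555] 274 [ 0.5728372  -0.18818611] 0.06023920488994541 32.194186327203006
bar [ 0.52122751 -0.22091652  0.05346422] [0.63497622 0.13921818] 62.569627186146924
((521.4821166992188, -219.96502685546875), (63.57780838012695, 13.812663078308105), 62.55557632446289)
2.9 [ 0.52559345 -0.15130812  0.18082392] [-1.79981175e+02 -5.58180974e-03 -8.99621439e+01]
```

View pics/w3.png

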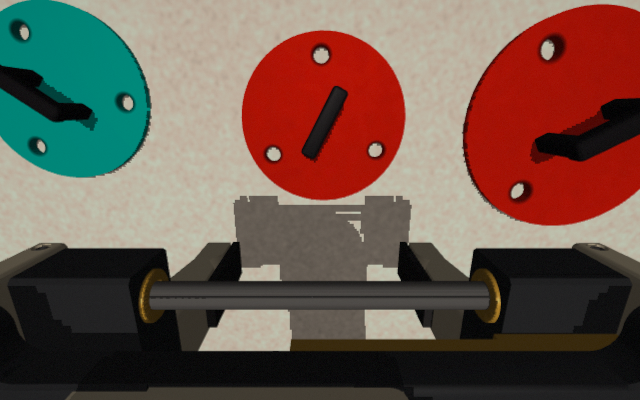

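The wrist image shows the carrier at (323,115) with holes at (321,54), (376,150) and (273,154), r=79.7 mm, hole radius 60.3 mm and yaw 62.4°. The larger red disc is at right. The wrist camera reads about 5 mm lower in y than the fixed cameras for both carrier and head, so the displacement between them is consistent. I'll go in at the mean position.

apply_moves(
  slide=[
    [0.326,0.018,0],
    [0.326,0.018,0],
    [0,0,0.3],
    [0,0,0.3],
    [0,0,0.3],
    [0,0,0.2],
    [0,0,0],
    [0,0,0],
  ],
  turn=[
    [0,0,0.08],
    [0,0,0.08],
    [0,0,0.08],
    [0,0,0.08],
    [0,0,0],
    [0,0,0],
    [0,0,0],
    [0,0,0],
  ],
  jaw=[0,0,0,0,0,0,0,0],
)

```text
time_s: 3.7
tcp_pos: [0.5185, -0.216, 0.0713]
eef_rot: [-180.0, -0.0, -117.4]
contact_force: [0.1, 0.1, 0.7]
gripper_width: 0.0878
```

```bash
python3 - <<'E'
from h import *
for n in ['scene','side','wrist']:
    d=cap(n)
    b={'side':(326,176),'scene':(291,190)}.get(n)
    im=d['pixels'] if b is None else cv2.resize(d['pixels'][b[1]-45:b[1]+45,b[0]-50:b[0]+50],None,fx=4,fy=4,interpolation=cv2.INTER_CUBIC)
    cv2.imwrite(f'pics/{n}4.png',im)
a=cv2.imread('pics/scene4.png');b=cv2.imread('pics/side4.png');cv2.imwrite('pics/pair4.png',np.hstack([a,b]))
s=r.get_state();print(s['tcp_pos'],s['eef_rot'])
E
```

```text
[ 0.51879278 -0.21647985  0.07219114] [-1.79853205e+02  5.14710053e-02 -1.17444783e+02]
```

View pics/pair4.png

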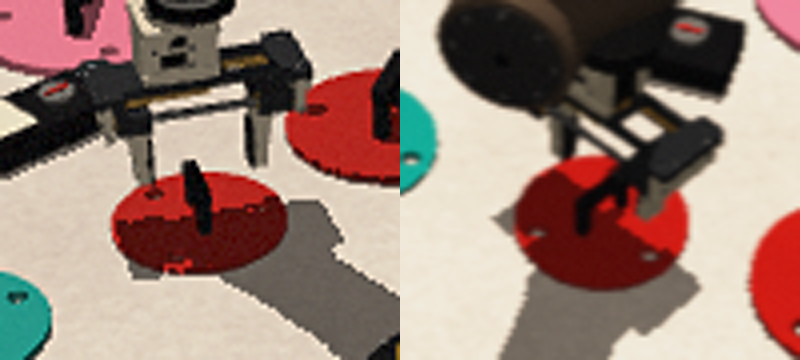

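View pics/wrist4.png

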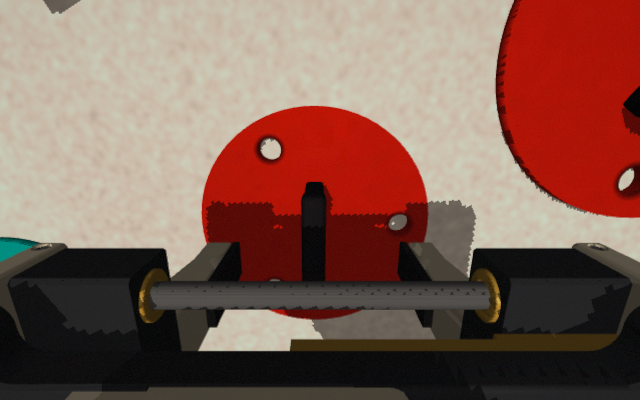

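The bar sits at px x≈314 against the pad midline at 320, so it is about 3.5 mm off to tool −y. I'll correct that, descend and grip.

apply_moves(
  slide=[
    [0,-0.033,0.1],
    [0,0,0.22],
    [0,0,0],
    [0,0,0],
    [0,0,0],
    [0,0,0],
    [0,0,0],
    [0,0,0],
  ],
  turn=[
    [0,0,0],
    [0,0,0],
    [0,0,0],
    [0,0,0],
    [0,0,0],
    [0,0,0],
    [0,0,0],
    [0,0,0],
  ],
  jaw=[0,0,0,1,1,1,1,1],
  newtons=40,
)

```text
time_s: 4.65
tcp_pos: [0.5207, -0.2183, 0.039]
eef_rot: [-180.0, 0.0, -117.5]
contact_force: [0.0, 1.1, -0.2]
gripper_width: 0.053
```

apply_moves(
  slide=[
    [0,0,0],
    [0,0,0],
    [0,0,0],
    [0,0,0],
  ],
  turn=[
    [0,0,0],
    [0,0,0],
    [0,0,0],
    [0,0,0],
  ],
  jaw=[1,1,1,1],
)

```text
time_s: 5.05
tcp_pos: [0.5204, -0.2183, 0.0385]
eef_rot: [180.0, -0.0, -117.5]
contact_force: [-0.2, 1.0, -0.4]
gripper_width: 0.0211
```

apply_moves(
  slide=[
    [0,0,0],
    [0,0,0],
    [0,0,0],
    [0,0,0],
  ],
  turn=[
    [0,0,0],
    [0,0,0],
    [0,0,0],
    [0,0,0],
  ],
  jaw=[1,1,1,1],
)

```text
time_s: 5.45
tcp_pos: [0.5207, -0.2183, 0.0386]
eef_rot: [-180.0, 0.0, -117.5]
contact_force: [1.6, 0.7, -1.5]
gripper_width: 0.0139
```

```bash
cat >> h.py <<'E'
def disc(d,C0,zt,rad=.1):
    W=world(d); p=d['pixels'].astype(int); m=(p[...,2]>60)&(p[...,1]<50)&(p[...,0]<50)&(p[...,2]>2.5*p[...,1])&(np.hypot(W[...,0]-C0[0],W[...,1]-C0[1])<rad)&(abs(W[...,2]-zt)<.015)
    cs,_=cv2.findContours(m.astype(np.uint8),cv2.RETR_EXTERNAL,cv2.CHAIN_APPROX_NONE)
    X=onplane(d,np.vstack([c[:,0] for c in cs if len(c)>15]),zt)[:,:2]
    h=cv2.convexHull(X.astype(np.float32))[:,0].astype(float)
    s=least_squares(lambda q:np.hypot(h[:,0]-q[0],h[:,1]-q[1])-.0795,[*C0],loss='soft_l1',f_scale=.001)
    return s.x,np.sqrt(np.mean(s.fun**2)),m
E
python3 - <<'E'
from h import *
import pickle
for n in ['scene','side']:
    d0=pickle.load(open(n+'.pkl','rb')); d=cap(n)
    pickle.dump(d,open(n+'5.pkl','wb'))
    print(n,disc(d0,(.525,-.2135),.008)[:2],disc(d,(.525,-.2135),.008)[:2])
s=r.get_state();print(s)
E
```

```text
scene (array([ 0.52768893, -0.21273744]), np.float64(0.0010595409395635959)) (array([ 0.5274395, -0.2106083]), np.float64(0.0017531955144051096))
side (array([ 0.52076518, -0.21326697]), np.float64(0.0030791469862622876)) (array([ 0.51977445, -0.21482767]), np.float64(0.0025049551094193053))
{'time_s': 5.55, 'joints': array([-2.88729120e+00,  2.24233799e+01, -2.70358214e+01,  5.73084851e-03,
       -4.05230590e+01, -2.46162236e+01]), 'qd': array([-0.02519518,  0.06069719,  0.03059446, -0.06703271,  0.05634401,
        0.06280346]), 'joint_torque': array([ 9.29397088e-02, -5.19906807e+01,  1.94731843e+01,  4.60212305e+00,
       -5.38002960e-01,  2.41605705e-02]), 'tcp_pos': array([ 0.52060481, -0.21832441,  0.03857506]), 'eef_rot': array([-1.79982321e+02,  4.00272896e-03, -1.17499158e+02]), 'contact_force': array([ 0.61283995, -0.80145401, -1.19473876]), 'moment': array([-0.23391807, -0.4995565 ,  0.00736984]), 'gripper_width': 0.013587750705220716}
```

Gripped at 13.9 mm, matching the bar width. I'll lift and carry it over the head.

apply_moves(
  slide=[
    [0,0,-0.1],
    [0,0,-0.2],
    [0,0,-0.25],
    [0,0,-0.25],
    [0,0,-0.25],
    [-0.15,0.05,0],
    [-0.3,0.1,0],
    [-0.3,0.1,0],
  ],
  turn=[
    [0,0,0],
    [0,0,0],
    [0,0,0],
    [0,0,0],
    [0,0,0],
    [0,0,0],
    [0,0,0],
    [0,0,0],
  ],
  jaw=[1,1,1,1,1,1,1,1],
)

```text
time_s: 6.35
tcp_pos: [0.5316, -0.1391, 0.1428]
eef_rot: [179.9, -0.0, -117.6]
contact_force: [0.7, 0.2, -3.6]
gripper_width: 0.0137
```

apply_moves(
  slide=[
    [-0.3,0.1,0],
    [-0.3,0.1,0],
    [-0.3,0.1,0],
    [-0.3,0.1,0],
    [-0.3,0.1,0],
    [-0.3,0.1,0],
    [-0.3,0.1,0],
    [-0.3,0.1,0],
  ],
  turn=[
    [0,0,0],
    [0,0,0],
    [0,0,0],
    [0,0,0],
    [0,0,0],
    [0,0,0],
    [0,0,0],
    [0,0,0],
  ],
  jaw=[1,1,1,1,1,1,1,1],
)

```text
time_s: 7.15
tcp_pos: [0.5713, 0.1112, 0.1424]
eef_rot: [179.9, -0.1, -117.5]
contact_force: [1.0, -0.2, -5.1]
gripper_width: 0.0137
```

apply_moves(
  slide=[
    [-0.3,0.1,0],
    [-0.2,0.1,0],
    [0,0,0],
    [0,0,0],
    [0,0,0],
    [0,0,0],
    [0,0,0],
  ],
  turn=[
    [0,0,0],
    [0,0,0],
    [0,0,-0.034],
    [0,0,-0.034],
    [0,0,-0.034],
    [0,0,0],
    [0,0,0],
  ],
  jaw=[1,1,1,1,1,1,1],
)

```text
time_s: 7.85
tcp_pos: [0.5772, 0.1632, 0.1428]
eef_rot: [179.9, -0.1, -108.8]
contact_force: [0.3, -0.5, -4.7]
gripper_width: 0.0137
```

```bash
python3 - <<'E'
from h import *
import pickle
s=r.get_state();print({k:np.round(s[k],4) for k in ['time_s','tcp_pos','eef_rot','contact_force','moment','gripper_width']})
t=s['tcp_pos']; zt=t[2]-.0385+.008; print(zt)
for n in ['scene','side','wrist']:
    d=cap(n); pickle.dump(d,open(n+'6.pkl','wb')); cv2.imwrite(f'pics/{n}6.png',d['pixels'])
    c,e,m=disc(d,t[:2],zt); print(n,c,e,np.median(world(d)[m][:,2]))
E
```

```text
{'time_s': np.float64(7.85), 'tcp_pos': array([0.5772, 0.1632, 0.1428]), 'eef_rot': array([ 1.799219e+02, -6.330000e-02, -1.088210e+02]), 'contact_force': array([ 0.2581, -0.4942, -4.7381]), 'moment': array([ 0.0152, -0.0062,  0.0023]), 'gripper_width': np.float64(0.0137)}
0.11227735306805323
scene [0.58456268 0.16895455] 0.0017900413218783484 0.10967004799782565
side [0.57700417 0.16682683] 0.003899665542690747 0.11183134365792247
wrist [0.57740452 0.16137203] 0.0017577409068896366 0.11437085449976046
```

View pics/scene6.png

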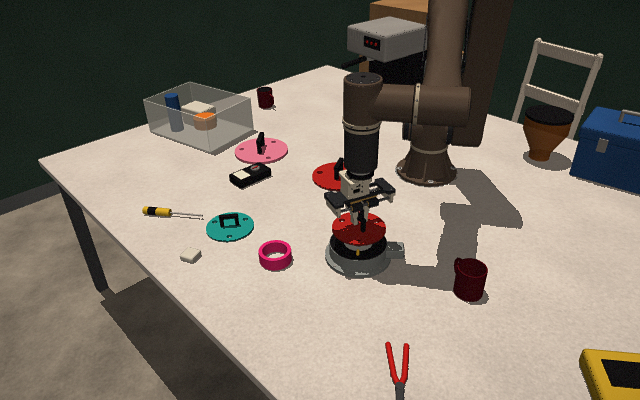

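View pics/side6.png

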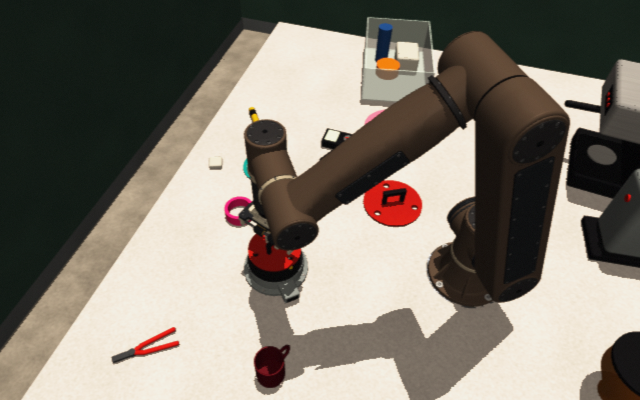

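View pics/wrist6.png

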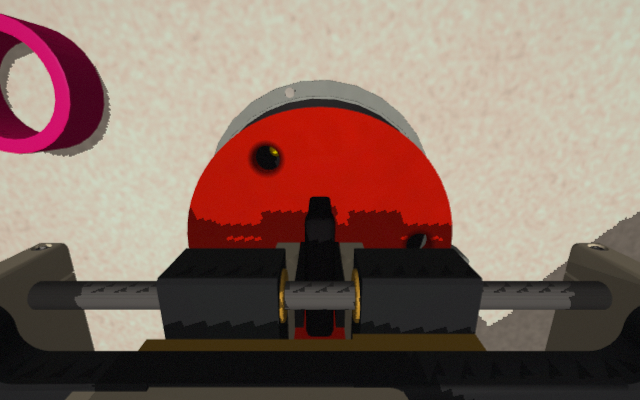

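The carrier is held level over the head, and the wrist view shows a stud in the hole at (267,155). I'll lower to just above the stud tips and re-check the hole against the stud with little parallax.

apply_moves(
  slide=[
    [0,0,0.1],
    [0,0,0.1],
    [0,0,0.02],
    [0,0,0],
    [0,0,0],
  ],
  turn=[
    [0,0,0],
    [0,0,0],
    [0,0,0],
    [0,0,0],
    [0,0,0],
  ],
  jaw=[1,1,1,1,1],
)

```text
time_s: 8.5
tcp_pos: [0.5782, 0.1631, 0.1215]
eef_rot: [-180.0, -0.0, -108.7]
contact_force: [-0.4, -0.2, -5.1]
gripper_width: 0.0135
```

```bash
python3 - <<'E'
from h import *
import pickle
s=r.get_state();print({k:np.round(s[k],4) for k in ['time_s','tcp_pos','eef_rot','contact_force','moment','gripper_width']})
t=s['tcp_pos']; zt=t[2]-.0385+.008; print(zt)
ims=[]
for n in ['scene','side','wrist']:
    d=cap(n); pickle.dump(d,open(n+'7.pkl','wb')); cv2.imwrite(f'pics/{n}7.png',d['pixels'])
    c,e,m=disc(d,t[:2],zt); print(n,c,e,np.median(world(d)[m][:,2]))
    b={'scene':(358,240),'side':(275,255),'wrist':(320,180)}[n]; k={'scene':40,'side':40,'wrist':100}[n]
    ims.append(cv2.resize(d['pixels'][b[1]-k:b[1]+k,b[0]-k:b[0]+k],(400,400),interpolation=cv2.INTER_CUBIC))
cv2.imwrite('pics/c7.png',np.hstack(ims[:2])); d=pickle.load(open('wrist7.pkl','rb')); cv2.imwrite('pics/w7c.png',cv2.resize(d['pixels'][110:270,180:460],None,fx=2.8,fy=2.8,interpolation=cv2.INTER_CUBIC))
E
```

```text
{'time_s': np.float64(8.5), 'tcp_pos': array([0.5782, 0.1631, 0.1215]), 'eef_rot': array([-1.799986e+02, -1.520000e-02, -1.087359e+02]), 'contact_force': array([-0.3944, -0.1513, -5.1111]), 'moment': array([ 0.0129, -0.0552, -0.0452]), 'gripper_width': np.float64(0.0135)}
0.09099209243533038
scene [0.58561164 0.16977526] 0.001674320557839634 0.08850485436428841
side [0.57811802 0.16692508] 0.004305009569360066 0.09046013496951011
wrist [0.57817314 0.16140559] 0.001859473178051429 0.09305123855915315
```

View pics/c7.png

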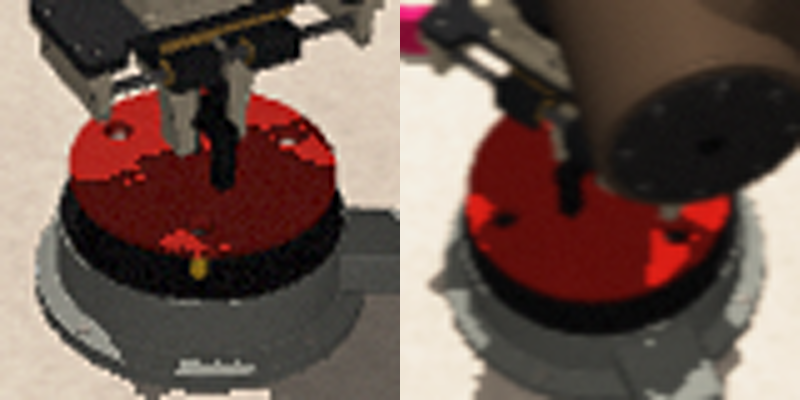

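View pics/w7c.png

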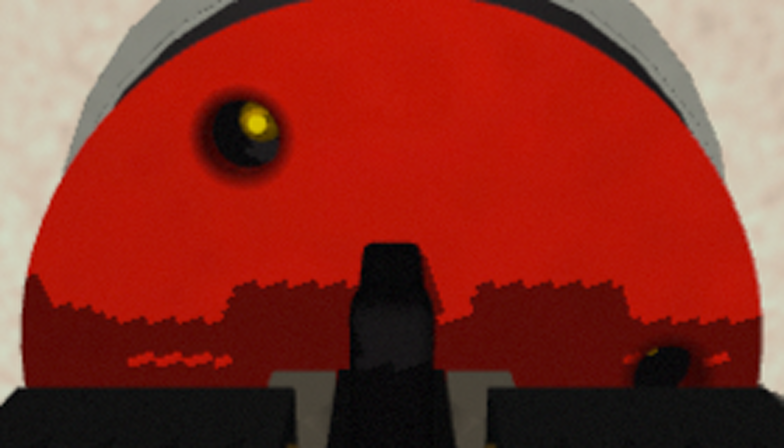

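```bash
python3 - <<'E'
from h import *
import pickle
d=pickle.load(open('wrist7.pkl','rb'));c=-d['R'].T@d['t'];print(c)
p=d['pixels'].astype(int)
# hole outline: saturated-red threshold
for (x0,x1,y0,y1) in [(245,290,135,182),(395,440,225,260)]:
    sub=p[y0:y1,x0:x1]; y=(sub[...,2]>90)&(sub[...,1]>70)&(sub[...,0]<70)
    a=np.argwhere(y)
    if len(a): print('tip px',a.mean(0)[::-1]+[x0,y0],len(a)); tip=onplane(d,[a.mean(0)[::-1]+[x0,y0]],.074)[0]; print('tip',tip)
    nr=(sub[...,2]<100)|y
    for th in (40,80,110,140):
        nr=((sub[...,2]<th)|y).astype(np.uint8)
        cs,_=cv2.findContours(nr,cv2.RETR_EXTERNAL,cv2.CHAIN_APPROX_NONE); q=max(cs,key=len)[:,0]+[x0,y0]
        X=onplane(d,q,.091); print(th,circ(X[:,0],X[:,1]))
# expected from studs in wrist w2 frame
C=np.array([.5776,.160]);
for a in (41.27,161.27,281.27): print(C+.06*np.array([np.cos(np.radians(a)),np.sin(np.radians(a))]))
E
```

```text
[0.55307516 0.08736978 0.26776456]
tip px [270.87341772 152.63291139] 79
tip [0.58972199 0.10232083 0.074     ]
40 (np.float64(0.5900062372019647), np.float64(0.10305564323345878), np.float64(0.005476303911106789))
80 (np.float64(0.5904705094691258), np.float64(0.10309213076805082), np.float64(0.007726601832823116))
110 (np.float64(0.5904847296475552), np.float64(0.1031339140761082), np.float64(0.008640564852807675))
140 (np.float64(0.5905135511695869), np.float64(0.10328917735991666), np.float64(0.009490316249685889))
40 (np.float64(0.5228323680825834), np.float64(0.18677673062097122), np.float64(0.010446841946104757))
80 (np.float64(0.5220218891729298), np.float64(0.18495071405662758), np.float64(0.011693481320890573))
110 (np.float64(0.5218199580150523), np.float64(0.18099424204481898), np.float64(0.014067053301252684))
140 (np.float64(0.5217171410260176), np.float64(0.18097303739969356), np.float64(0.014156913143779391))
[0.62269658 0.19957649]
[0.52077746 0.17926653]
[0.58932596 0.10115697]
```

The hole is about 0.8 mm off the stud in x and y, against 2.5 mm clearance. I'll trim that and lower slowly, watching force.

apply_moves(
  slide=[
    [0.014,0.003,0],
    [0,0,0.03],
    [0,0,0.03],
    [0,0,0.03],
    [0,0,0.03],
    [0,0,0],
  ],
  turn=[
    [0,0,0],
    [0,0,0],
    [0,0,0],
    [0,0,0],
    [0,0,0],
    [0,0,0],
  ],
  jaw=[1,1,1,1,1,1],
)

```text
time_s: 9.25
tcp_pos: [0.577, 0.1618, 0.1089]
eef_rot: [180.0, -0.0, -108.7]
contact_force: [0.1, 0.3, -4.5]
gripper_width: 0.0138
```

apply_moves(
  slide=[
    [0,0,0.02],
    [0,0,0.02],
    [0,0,0.02],
    [0,0,0],
  ],
  turn=[
    [0,0,0],
    [0,0,0],
    [0,0,0],
    [0,0,0],
  ],
  jaw=[1,1,1,1],
)

```text
time_s: 9.65
tcp_pos: [0.5772, 0.1618, 0.1032]
eef_rot: [180.0, -0.0, -108.7]
contact_force: [-0.4, 0.0, -4.6]
gripper_width: 0.0134
```

```bash
python3 - <<'E'
from h import *
d=cap('wrist'); cv2.imwrite('pics/w8c.png',cv2.resize(d['pixels'][110:270,180:460],None,fx=2.8,fy=2.8,interpolation=cv2.INTER_CUBIC))
E
```

```text
(no output)
```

View pics/w8c.png

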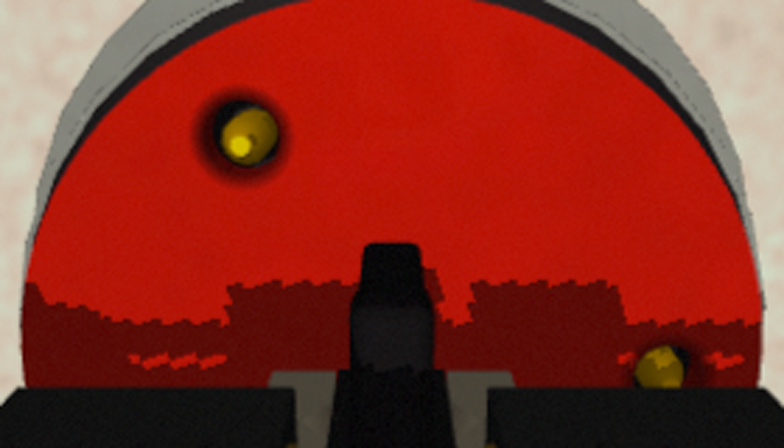

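Both visible studs stand freely inside their holes, at crop (245,135) and (660,368), with no added force. I'll carry on down.

apply_moves(
  slide=[
    [0,0,0.02],
    [0,0,0.02],
    [0,0,0.01],
    [0,0,0.01],
    [0,0,0],
    [0,0,0],
  ],
  turn=[
    [0,0,0],
    [0,0,0],
    [0,0,0],
    [0,0,0],
    [0,0,0],
    [0,0,0],
  ],
  jaw=[1,1,1,1,1,1],
)

```text
time_s: 10.3
tcp_pos: [0.5774, 0.162, 0.0976]
eef_rot: [-180.0, 0.0, -108.7]
contact_force: [-0.7, 0.9, -4.5]
gripper_width: 0.0137
```

apply_moves(
  slide=[
    [0,0,0.01],
    [0,0,0.01],
    [0,0,0.01],
    [0,0,0],
  ],
  turn=[
    [0,0,0],
    [0,0,0],
    [0,0,0],
    [0,0,0],
  ],
  jaw=[1,1,1,1],
)

```text
time_s: 10.7
tcp_pos: [0.5772, 0.1619, 0.0944]
eef_rot: [180.0, -0.0, -108.7]
contact_force: [-0.9, -0.5, -4.6]
gripper_width: 0.0134
```

Still no contact, and about 1 mm should remain. I'll continue in 0.5 mm steps.

apply_moves(
  slide=[
    [0,0,0.005],
    [0,0,0.005],
    [0,0,0],
  ],
  turn=[
    [0,0,0],
    [0,0,0],
    [0,0,0],
  ],
  jaw=[1,1,1],
)

```text
time_s: 11.0
tcp_pos: [0.5774, 0.162, 0.0936]
eef_rot: [-180.0, 0.0, -108.7]
contact_force: [-0.2, 0.5, -4.1]
gripper_width: 0.0137
```

apply_moves(
  slide=[
    [0,0,0.005],
    [0,0,0],
  ],
  turn=[
    [0,0,0],
    [0,0,0],
  ],
  jaw=[1,1],
)

```text
time_s: 11.2
tcp_pos: [0.5774, 0.162, 0.0936]
eef_rot: [-180.0, 0.0, -108.7]
contact_force: [-2.4, -0.1, 2.3]
gripper_width: 0.0137
```

apply_moves(
  slide=[
    [0,0,0.005],
    [0,0,0],
  ],
  turn=[
    [0,0,0],
    [0,0,0],
  ],
  jaw=[1,1],
)

```text
time_s: 11.4
tcp_pos: [0.5774, 0.162, 0.0936]
eef_rot: [-180.0, 0.0, -108.7]
contact_force: [-5.8, -0.3, 7.4]
gripper_width: 0.0137
```

Contact came at TCP z=0.0936, where 0.0935 was expected for fully home, and the force is rising gently. I'll check by picture before letting go.

apply_moves(
  slide=[
    [0,0,-0.005],
    [0,0,0],
  ],
  turn=[
    [0,0,0],
    [0,0,0],
  ],
  jaw=[1,1],
)

```text
time_s: 11.6
tcp_pos: [0.5774, 0.1619, 0.0936]
eef_rot: [-180.0, 0.0, -108.7]
contact_force: [-4.5, 0.1, 5.5]
gripper_width: 0.014
```

```bash
python3 - <<'E'
from h import *
ims=[]
for n,b in [('scene',(358,240)),('side',(275,255))]:
    d=cap(n); ims.append(cv2.resize(d['pixels'][b[1]-40:b[1]+40,b[0]-40:b[0]+40],(400,400),interpolation=cv2.INTER_CUBIC))
cv2.imwrite('pics/c9.png',np.hstack(ims))
s=r.get_state(); print(s['tcp_pos'],s['contact_force'],s['moment'])
E
```

```text
[0.57741082 0.16196336 0.09359402] [-4.14376247 -0.53056704  5.68237527] [-0.08613355  1.57404595 -0.01903052]
```

View pics/c9.png

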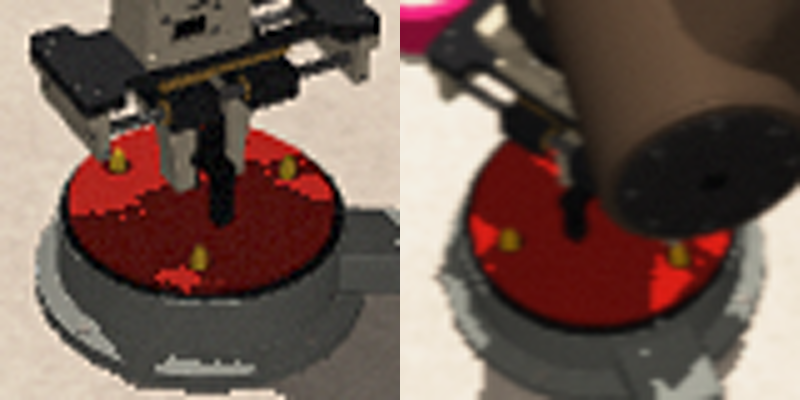

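All three studs show through the disc, at (118,160), (288,167) and (198,258) in the left crop, and it lies flat on the seat. I'll release and then rise.

apply_moves(
  slide=[
    [0,0,0],
    [0,0,0],
    [0,0,0],
    [0,0,0],
    [0,0,0],
    [0,0,0],
    [0,0,0],
    [0,0,0],
  ],
  turn=[
    [0,0,0],
    [0,0,0],
    [0,0,0],
    [0,0,0],
    [0,0,0],
    [0,0,0],
    [0,0,0],
    [0,0,0],
  ],
  jaw=[0.3,0.3,0.3,0.3,0.3,0.3,0.3,0.3],
)

```text
time_s: 12.5
tcp_pos: [0.5774, 0.162, 0.093]
eef_rot: [180.0, -0.0, -108.7]
contact_force: [-0.2, 0.3, 0.7]
gripper_width: 0.0609
```

apply_moves(
  slide=[
    [0,0,-0.05],
    [0,0,-0.1],
    [0,0,-0.2],
    [0,0,-0.3],
    [0,0,-0.4],
    [-0.4,0,-0.1],
    [-0.4,0,0],
    [0,0,0],
  ],
  turn=[
    [0,0,0],
    [0,0,0],
    [0,0,0],
    [0,0,0],
    [0,0,0],
    [0,0,0],
    [0,0,0],
    [0,0,0],
  ],
  jaw=[0.3,0.3,0.3,0.3,0.3,0.3,0.3,0.3],
)

```text
time_s: 13.3
tcp_pos: [0.6045, 0.2414, 0.2094]
eef_rot: [-179.9, 0.1, -108.6]
contact_force: [-0.4, -0.7, -1.4]
gripper_width: 0.0615
```

```bash
python3 - <<'E'
from h import *
ims=[]
for n,b in [('scene',(358,240)),('wrist',(320,110))]:
    d=cap(n); k=40 if n=='scene' else 105
    ims.append(cv2.resize(d['pixels'][b[1]-k:b[1]+k,b[0]-k:b[0]+k],(400,400),interpolation=cv2.INTER_CUBIC))
    W=world(d); c,e,m=disc(d,(.578,.163),.063); P=W[m]; q=np.linalg.lstsq(np.c_[P[:,:2]-P[:,:2].mean(0),np.ones(len(P))],P[:,2],rcond=None)[0]
    print(n,c,e,'z',np.median(P[:,2]),'tilt',np.degrees(np.hypot(q[0],q[1])))
cv2.imwrite('pics/c10.png',np.hstack(ims))
s=r.get_state(); print(s['tcp_pos'],s['contact_force'],s['gripper_width'],s['time_s'])
E
```

```text
scene [0.58364482 0.16717625] 0.0014717975152143245 z 0.060665841279130196 tilt 0.10163326531938192
wrist [0.57730762 0.16035502] 0.001249007941562646 z 0.06484552864753622 tilt 0.10165969884913212
[0.60297366 0.23844503 0.20843097] [-0.13112064 -0.52568017 -0.21318795] 0.061534908177344305 13.4
```

View pics/c10.png

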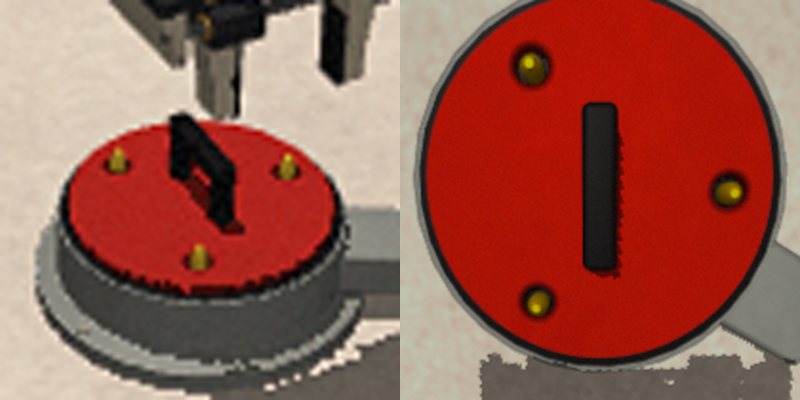

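The carrier is seated: all three studs are through, the disc is concentric with the drum, tilt is about 0.1° and the disc top is at z≈63 mm. I'm handing the job in.

```bash
python3 -c "
from plant import r
print(r.close_job())"
```

```text
the job is handed in; nothing more can be done
None
```

I put the small red burr carrier on the grinder head and handed the job in at about 13.4 s. I gripped it by the handle bar at 40 N and turned it about 9° to line up with the studs. I then lowered it in the grip, touching the seat at TCP z 93.6 mm (93.5 expected) with about 12 N at most, and only then let go.

**Last checks:**
- All three studs show through the holes in the scene and wrist pictures.
- Tilt is about 0.1°. The disc's top surface reads 61–65 mm across two cameras, against 63 mm when fully home.
- In the wrist camera the carrier's centre is within about 0.5 mm of where that camera placed the head.
- The fingers are open and clear of everything, with no contact force.
- The arm never went near the mug, the multimeter or the tape. I did not measure their positions again at the end.

**Disagreement:** the wrist camera and the fixed cameras differed by about 5 mm in y throughout. I used differences within one camera, so this mostly cancels. The scene camera's final centre, taken the same way, is about 3 mm in x and 2 mm in y from its stud centre. I put that down to how it fits the disc edge, since the studs sit inside the holes.

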